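# Lift an etched ring specimen with spring tongs

### The arm

A 7-joint arm with a two-finger parallel gripper is mounted at the origin on the work surface. World frame = base frame: x ahead of the robot, y to its left, z up, the work surface at z = 0. Lengths are in m, angles in rad, forces in N, time in s.
With the tool pointing down it reaches from about 0.4 to 0.9 m from the base axis. Payload 5.6 kg.
Tool frame: the origin (TCP) lies midway between the tips of the shut fingers; the grasp point (between the pads) lies 19 mm behind it (robot.grip_depth is the distance from the TCP to the grasp point, in m); z points along the fingers, y is the line along which they close (so a half turn about z gives the same grasp; the last joint's range is limited). The gripper opens to 92 mm and grips with 3 to 60 N. Pads are 20 mm wide; open, the fingers measure 128 mm over their backs; the gripper's body (75 mm by 189 mm) begins 69 mm behind the grasp point.
Start: joints at [-1.197, 0.468, -0.012, 1.603, 0.006, 1.071, -0.056], TCP at [0.263, 0.594, 0.215] pointing down, gripper open.
Joint ranges: [-2.53, 2.53], [-0.31, 2.02], [-1.57, 1.55], [0.28, 2.44], [-1.29, 4.43], [0.15, 1.84], [-2.92, 2.92]. Speed limits (rad/s): [2.57, 2.57, 3.14, 3.14, 3.14, 3.14, 3.14].

### API

Orientations are given as a rotation vector (axis times angle).
In Python, from rig import robot, optics gives the robot as it stands.
- The arm moves only by the shell command python3 -m handwheel 'ROWS' [OPENING] [FORCE]. ROWS is JSON, a list of rows, each an object of numbers: "dx", "dy", "dz": the shift along the tool's x, y, z in cm; "twist": the turn about the tool's z in rad. A call has 1 to 10 rows; each row is the pose to reach, as a shift and turn from the pose commanded when the call began, along the tool's axes at that moment; what a row does not reach only later rows make up. A row lasts 1/10 s, in which the tool goes at most 50 mm and 8.59 degrees, less where a joint would pass 70% of its speed; a pose out of reach is approached as far as the arm can. A call with a gripper value outside its range is refused whole. OPENING is the gripper's target within -1 to 1 (shut at 1, half-way at 0, fully open at -1), set as the call begins (- or left out, the last holds). The fingers move at their own pace and stop on an object; FORCE is the grip in N (left out, the last holds). Time passes only in rows, so rows that repeat a pose let the fingers close. It gives the time, the measured TCP pose, the force, the opening and the grip force at its end, in the units of the state.
- robot.get_obs(): the state, without advancing time (a new reading comes with each control period).
- optics.grab_frame(name): name is "scene" or "side" or "wrist"; returns a dict with "pixels" (480x640x3 uint8, red, green, blue), "camera_matrix" (3x3 intrinsics, pixels), "k1" (the pictures are not rectified: a ray, as slopes to the right and down, at radius r is drawn at 1 + k1 r^2 times it, then the intrinsics apply), "extrinsics" (4x4, takes a point from camera to world coordinates); the wrist camera has in their place "mount" (4x4, takes a point from camera to tool coordinates, whose origin is the TCP and whose axes are the flange's). Camera axes: x right, y up, looking along -z (the intrinsics and any distortion apply to the point x, -y, -z); pixel columns grow to the right and rows downward; lengths in m; the calibration is good to about 2 mm. A picture is of the moment at which its call begins: read the wrist's pose just before it. There is no depth.
- robot.sign_off(): hands the job in; it is judged then, once.
Trained networks look in the newest picture that a camera, given by its name, has taken for a name from the list of things; names that differ only in an ending like _2 or _b are one class to them, and where a whole thing is asked for, a point or a joint stands for the part that bears it (a point fixed in the world has none). Each returns a list of dicts, best first, with "p" (0 to 1); they miss things now and then, are a little off and sometimes report something else, mostly with a low value. They report only what shows in the picture. A call takes as long as a camera call. They do not tell look-alikes from the thing itself.
- optics.boxes_of(camera, thing): "rect" ([left, top, width, height] in pixels, round what is visible of it).
The state is a dict: "t": time; "joint_positions": joint angles; "joint_vel": joint speeds; "tau": joint torques, N m; "position": TCP position; "orientation": TCP orientation; "wrist_force": force on the tool from outside, world axes, zero at the start; "wrist_torque": the same for the moment, N m; "grip_width": finger opening in m; "grip_force": force on a finger pad.
Only numpy, scipy, OpenCV 4.12 (cv2) and the standard library are available. Lean on these libraries where they do the work, as an engineer would, in place of code of your own. Each camera call takes 0.05 s, during which the arm holds its last target. There are 200 camera calls.

### The job

Take the spring tongs out of their wooden stand and use them to pick up the freshly etched steel ring from the wooden board: put one tip of the tongs well down into the ring's bore with the other tip outside, squeeze, and lift the ring. Finish while still holding it up in the squeezed tongs, still, at least 80 mm clear above the board; do not put it down. Never touch the ring with the robot itself, and leave the solid disc, the rectangular block and the bottle where they stand.

Things in the scene. Friction and masses are not known exactly. Their poses are not given: they have to be found in the camera images.
- tongs_grip (a point): Steel spring tongs, upright in the stand, tips down. This point: midway between the two black rubber grip pads, half-way up them, 88 mm above the tips, 49 mm below the top of the bow. z up; the legs lie side by side along y and are squeezed together along y. Pads 18 mm wide (x), 40 mm tall, 44 mm over their outer faces when open.
- tip_a (a point): End of the rod of the leg on the tongs' +y side, on the rod's axis. Each leg ends in a straight round rod 6 mm in diameter, 45 mm long, near vertical; above it the leg is 18 mm wide. Open, the rods stand 22 mm apart at the tips (28 mm between axes, 14 mm either side of the middle); shut, about 2 mm.
- tip_b (a point): End of the rod of the leg on the tongs' -y side, on the rod's axis; a mirror image of tip_a.
- stand: Dark wooden block, 60 mm (x) by 75 mm (y) by 55 mm high, fixed; origin at the centre of its underside. A slot 10 mm by 41 mm along its y, 50 mm deep, opens in its top; the rods of the tongs hang in it with their tips 45 mm below the top, the wider legs rest on its top. Tongs come out straight up.
- ring_center (a point): Freshly etched steel ring, outside diameter 40 mm, bore 22 mm right through, wall 9 mm, 18 mm high, about 0.12 kg (varies), lying flat on the board, bore upright. The only one of the things on the board with a hole. This point is the centre of the bore, half-way up; z is the axis of the bore.
- board: Pale wooden board, 260 mm (x) by 360 mm (y), 8 mm thick, fixed flat on the table; origin at the centre of its underside. The ring, the disc and the block lie on it in a row along its y.
- disc: Bystander: solid steel disc without a hole, 40 mm in diameter, 18 mm high, on the board; origin at the centre of its underside.
- block: Bystander: solid steel block 30 by 50 mm, 25 mm high, on the board; origin at the centre of its underside.
- bottle: Bystander: white bottle 42 mm in diameter, 130 mm tall, on the table beyond the stand; origin at the centre of its underside.
- ring: The same ring; origin at the centre of its underside.
- tongs: The same tongs; origin midway between the tips, z up to the bow, legs to either side along y. 137 mm tall, 0.1 kg.
- jaw_a (a joint): Closing angle of each leg, hinged under the bow 128 mm above the tips: 0 open, 0.053 tips 9 mm apart, 0.080 shut; both legs move alike. Sprung open: up to 7 N a side at the pads leaves them open (enough to carry the tongs), closing starts at 8 N and passes 9 mm at 12 N; about a third of the rest presses at the tips. 25 to 40 N holds the ring. From open to 9 mm the pads close by 4 mm.
Mind the look-alikes: they are no part of the job. What is meant by the tongs is not pink, and is the smaller of those in its own colour.

How it is judged:
On the way, in this order (a step that is already met when the one before it is completed fails the run):
1. the tongs are held in the gripper, clear above their stand (contact force between tongs and the fingers above 2 N and z of each of tip_a, tip_b in the frame of stand above 0.057 m), for 0.1 s.
2. one rod of the tongs is down inside the ring's bore, the other outside it, the ring still on the board (contact force between tongs and the fingers above 2 N and ((horizontal distance between tip_a and ring_center below 0.012 m and z of tip_a in the frame of ring_center between -0.03 and 0.003 m and horizontal distance between tip_b and ring_center above 0.018 m and z of tip_b in the frame of ring_center below 0.003 m) or (horizontal distance between tip_b and ring_center below 0.012 m and z of tip_b in the frame of ring_center between -0.03 and 0.003 m and horizontal distance between tip_a and ring_center above 0.018 m and z of tip_a in the frame of ring_center below 0.003 m)) and height (world z) of ring_center below 0.022 m), for 0.1 s.
At the end, for the whole second after the job is handed in: Gripper holds the tongs (over 2 N) and only they hold the ring (over 1 N): one tip at least 6 mm down its bore, the other outside; ring centre above 92 mm, slower than 0.03 m/s, touching nothing else; tongs clear of stand and board; bystanders within 15 mm of their start (height (world z) of ring_center above 0.092 m and ((horizontal distance between tip_a and ring_center below 0.012 m and z of tip_a in the frame of ring_center between -0.03 and 0.003 m and horizontal distance between tip_b and ring_center above 0.018 m and z of tip_b in the frame of ring_center below 0.003 m) or (horizontal distance between tip_b and ring_center below 0.012 m and z of tip_b in the frame of ring_center between -0.03 and 0.003 m and horizontal distance between tip_a and ring_center above 0.018 m and z of tip_a in the frame of ring_center below 0.003 m)) and contact force between tongs and the fingers above 2 N and contact force between tongs and ring above 1 N and contact force between each of the arm, the fingers and ring below 0.3 N and contact force between each of board, stand, disc, block, bottle and ring below 0.1 N and contact force between each of stand, board and tongs below 0.1 N and linear speed of ring below 0.03 m/s and distance of each of disc, block, bottle from where it was at the start of the episode below 0.015 m); the arm keeps its last pose, push and grip.
It fails at once if the robot's arm or fingers touch the ring (contact force between any of the fingers, the arm and ring above 0.3 N).
It fails at once if the disc, the block or the bottle is displaced by more than 15 mm or tipped over (distance of any of disc, block, bottle from where it was at the start of the episode above 0.015 m or angle between any of disc, block, bottle's own z axis and vertical above 0.3 rad).
It also fails if it takes over 51 s, if anything falls off the work surface, if the arm or the gripper's body presses on something with over 40 N, if the wrist force passes 120 N, or if a joint passes its speed limit or range.

## Working session

There is one attempt and no reset: what is moved stays moved. The work goes in short steps, Python scripts to look and compute and a shell command to move; the robot and the scene stay as the last step left them, time stands still between calls to the robot, and variables do not carry over. Pictures are saved under pics/ and viewed, at most 10 in all, crops included, and the job is handed in when it is done.

```bash
mkdir -p pics; ls
cat > h.py <<'E'
import numpy as np, cv2
from rig import robot, optics
from scipy.spatial.transform import Rotation as R
def grab(n):
    o=robot.get_obs(); f=optics.grab_frame(n)
    if 'mount' in f:
        T=np.eye(4);T[:3,:3]=R.from_rotvec(o['orientation']).as_matrix();T[:3,3]=o['position']
        f['extrinsics']=T@np.array(f['mount'])
    return f
def ray(f,u,v):
    K=np.array(f['camera_matrix']);k=f['k1']
    d=np.array([(u-K[0,2])/K[0,0],(v-K[1,2])/K[1,1]]);s=d.copy()
    for _ in range(20): s=d/(1+k*(s@s))
    E=np.array(f['extrinsics']);w=E[:3,:3]@np.array([s[0],-s[1],-1.]);return E[:3,3],w
def onz(f,u,v,z):
    o,w=ray(f,u,v);return o+w*(z-o[2])/w[2]
def proj(f,P):
    E=np.linalg.inv(np.array(f['extrinsics']));p=E[:3,:3]@np.array(P)+E[:3,3]
    s=np.array([p[0],-p[1]])/-p[2];s=s*(1+f['k1']*(s@s));K=np.array(f['camera_matrix']);return K[:2,:2]@s+K[:2,2]
def save(f,n): cv2.imwrite('pics/'+n,cv2.cvtColor(np.asarray(f['pixels']),cv2.COLOR_RGB2BGR))
E
python3 - <<'E'
from h import *
for n in ['scene','side']:
    f=grab(n);save(f,n+'.png');print(n,np.round(f['extrinsics'],3).tolist())
    for t in ['tongs','stand','ring','board','disc','block','bottle']:
        print(t,[(round(b['p'],2),np.round(b['rect']).astype(int).tolist()) for b in optics.boxes_of(n,t)][:5])
o=robot.get_obs();print(o['orientation'],o['position'],o['t'],R.from_rotvec(o['orientation']).as_matrix().round(3).tolist())
E
```

```text
pics
scene [[0.615, -0.653, 0.442, 0.859], [0.788, 0.514, -0.338, -0.228], [-0.006, 0.556, 0.831, 0.774], [0.0, 0.0, 0.0, 1.0]]
tongs [(0.71, [369, 160, 9, 45]), (0.66, [390, 133, 25, 50]), (0.58, [342, 107, 13, 75]), (0.3, [148, 242, 237, 212])]
stand [(0.74, [353, 184, 36, 49]), (0.62, [151, 242, 237, 213])]
ring [(0.75, [296, 269, 22, 22]), (0.4, [365, 175, 14, 30])]
board [(0.93, [148, 238, 240, 218])]
disc [(0.89, [198, 358, 22, 26])]
block [(0.96, [242, 289, 28, 29])]
bottle [(0.87, [456, 228, 39, 49])]
side [[0.837, 0.261, -0.482, 0.156], [-0.548, 0.426, -0.72, -0.537], [0.017, 0.866, 0.499, 0.503], [0.0, 0.0, 0.0, 1.0]]
tongs [(0.98, [135, 205, 69, 29]), (0.79, [226, 180, 24, 50]), (0.7, [146, 162, 46, 109])]
stand [(0.56, [209, 222, 54, 43])]
ring [(0.76, [321, 284, 21, 24])]
board [(0.8, [271, 258, 285, 216])]
disc [(0.88, [439, 368, 35, 34])]
block []
bottle [(0.88, [315, 155, 20, 61])]
[6.50062987e-01 3.07350616e+00 1.20015947e-04] [0.26321353 0.59433254 0.21463385] 0.8 [[-0.914, 0.405, 0.0], [0.405, 0.914, 0.0], [-0.0, 0.0, -1.0]]
```

View pics/scene.png

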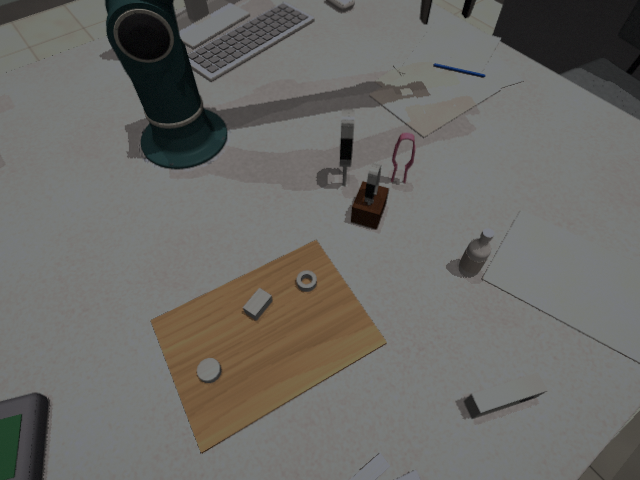

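View pics/side.png

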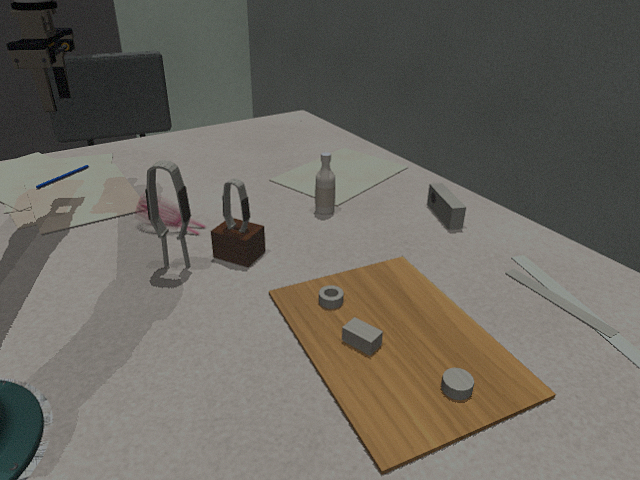

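The scene view shows three tongs. Grey large ones stand free at (346,150), pink ones at (403,157), and small grey ones sit in the stand at (373,185). In the side view these are at (168,210), the pink ones lying behind at about (170,213), and (236,205). I choose the small grey pair in the stand and will check it in one close crop.

Run:
```python
from h import *
a=cv2.imread('pics/scene.png')[110:240,320:430];b=cv2.imread('pics/side.png')[150:275,130:270]
a=cv2.resize(a,None,fx=4,fy=4,interpolation=cv2.INTER_CUBIC)[:500,:]
b=cv2.resize(b,None,fx=4,fy=4,interpolation=cv2.INTER_CUBIC)[:500,:]
im=np.hstack([a[:, :360],b[:,:440]]) if 0 else np.hstack([cv2.resize(a,(360,500*360//440)),cv2.resize(b,(440,int(500*440/560)))[:393] if 0 else cv2.resize(b,(440,409))])
im=cv2.convertScaleAbs(im,alpha=1.7)
cv2.imwrite('pics/crop1.png',im);print(im.shape)
s=grab('scene');d=grab('side')
for n,ps,pd,z in [('ring',(306.5,280),(331,297),.02),('disc',(209,370),(458,383),.017),('block',(257,304),(362,337),.02),('bottle',(474,264),(325,208),.02),('bigtongs',(346,184),(176,270),0),('pink',(400,182),None,0)]:
    print(n,onz(s,*ps,z).round(3),onz(d,*pd,z).round(3) if pd else '')
print([onz(s,*p,.008).round(3).tolist() for p in [(151,322),(317,241),(385,342),(202,452)]])
print([onz(d,*p,.008).round(3).tolist() for p in [(270,294),(403,257),(553,395),(385,470)]])
```

```text
(409, 800, 3)
ring [ 0.525 -0.007  0.02 ] [ 0.52  -0.013  0.02 ]
disc [ 0.559 -0.244  0.017] [ 0.559 -0.246  0.017]
block [ 0.507 -0.111  0.02 ] [ 0.505 -0.113  0.02 ]
bottle [0.702 0.277 0.02 ] [0.679 0.248 0.02 ]
bigtongs [0.371 0.223 0.   ] [0.347 0.217 0.   ]
pink [ 0.445  0.325 -0.   ] 
[[0.41, -0.285, 0.008], [0.459, 0.07, 0.008], [0.709, 0.033, 0.008], [0.662, -0.318, 0.008]]
[[0.449, 0.059, 0.008], [0.707, 0.03, 0.008], [0.655, -0.321, 0.008], [0.407, -0.287, 0.008]]
```

View pics/crop1.png

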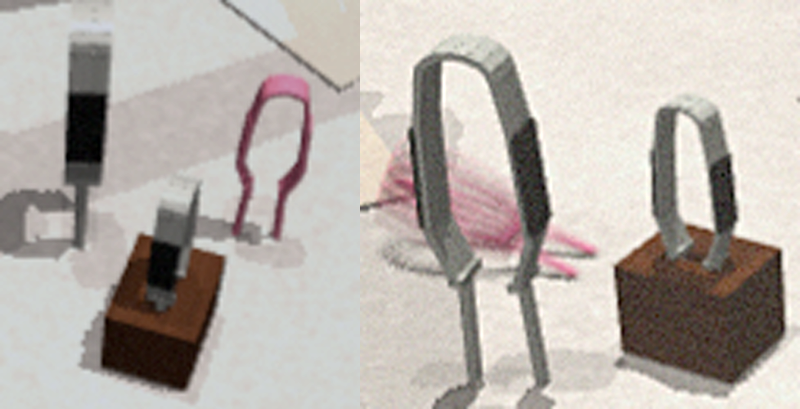

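The crop confirms the choice: the stand holds small grey tongs with black pads. The larger grey pair stands free and the pink pair is a separate look-alike. Next is the stand pose from its top corners.

Run:
```python
from h import *
s=grab('scene');d=grab('side')
a=np.array([onz(s,*p,.055) for p in [(362.8,182.8),(388.8,188.9),(377.5,210.3),(351.5,203.6)]])
b=np.array([onz(d,*p,.055) for p in [(211.1,231),(235,218.8),(264.3,225.8),(249.3,239.6)]])
for q in (a,b):
    print(q.round(3).tolist(),q.mean(0).round(3),cv2.minAreaRect((q[:,:2]*1000).astype(np.float32)))
# bow top at z=.055-.045+.137=.147
print('bow',onz(s,320+180/3.27,110+183/3.27,.147).round(3),onz(d,130+(690-360)/3.143,150+98/3.27,.147).round(3))
w=grab('wrist');save(w,'w0.png')
print([np.round(proj(w,p)).tolist() for p in [(.45,.2,.055),(.36,.22,0)]],np.round(w['mount'],3).tolist())
```

```text
[[0.426, 0.222, 0.055], [0.473, 0.254, 0.055], [0.501, 0.196, 0.055], [0.454, 0.165, 0.055]] [0.464 0.209 0.055] ((463.84796142578125, 209.6820831298828), (56.92153549194336, 70.29019165039062), 26.859947204589844)
[[0.42, 0.221, 0.055], [0.475, 0.241, 0.055], [0.509, 0.189, 0.055], [0.464, 0.159, 0.055]] [0.467 0.203 0.055] ((464.4910583496094, 205.4439239501953), (56.58315658569336, 76.45356750488281), 34.08059310913086)
bow [0.464 0.211 0.147] [0.467 0.209 0.147]
[[60.0, 526.0], [54.0, 426.0]] [[0.0, 0.97, 0.245, 0.069], [1.0, -0.0, -0.0, 0.001], [-0.0, 0.245, -0.97, -0.17], [0.0, 0.0, 0.0, 1.0]]
```

```bash
python3 -m handwheel '[{"dx":-3,"dy":-2,"dz":-5,"twist":-0.1},{"dx":-7,"dy":-5,"dz":-6.5,"twist":-0.25},{"dx":-11,"dy":-8,"dz":-7,"twist":-0.4},{"dx":-15,"dy":-11.5,"dz":-7,"twist":-0.55},{"dx":-19,"dy":-15,"dz":-7,"twist":-0.7},{"dx":-23,"dy":-18,"dz":-7,"twist":-0.85},{"dx":-27,"dy":-21.5,"dz":-7,"twist":-0.91},{"dx":-31,"dy":-25,"dz":-7,"twist":-0.91},{"dx":-34,"dy":-27,"dz":-7,"twist":-0.91},{"dx":-34,"dy":-27,"dz":-7,"twist":-0.91}]' -1
python3 -m handwheel '[{"twist":0},{"twist":0}]'
python3 - <<'E'
from h import *
o=robot.get_obs();print(o['t'],o['position'].round(4) if hasattr(o['position'],'round') else o['position'],R.from_rotvec(o['orientation']).as_matrix().round(3).tolist())
f=grab('wrist');save(f,'w1.png')
for t in ['tongs','stand']: print(t,[(round(b['p'],2),np.round(b['rect']).astype(int).tolist()) for b in optics.boxes_of('wrist',t)][:4])
E
```

```text
t: 2.05
position: [0.4671, 0.2044, 0.2851]
orientation: [-0.755, 3.048, -0.003]
wrist_force: [0.9, -0.7, -0.3]
grip_width: 0.0918
grip_force: 0.0
2.05 [0.4671 0.2044 0.2851] [[-0.884, -0.467, 0.002], [-0.467, 0.884, -0.001], [-0.001, -0.002, -1.0]]
tongs [(0.66, [447, 161, 130, 74]), (0.64, [305, 202, 50, 42]), (0.56, [383, 124, 90, 168])]
stand [(0.87, [289, 173, 83, 74]), (0.62, [303, 201, 58, 48])]invalid input
```

View pics/w1.png

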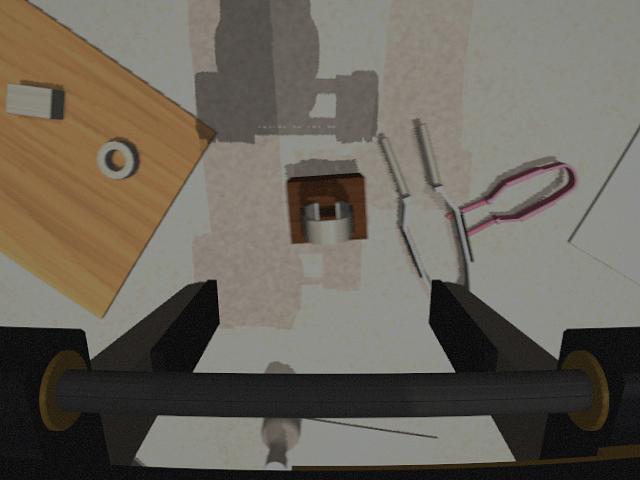

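The wrist view shows the stand top with corners at about (289,179), (364,174), (367,239) and (292,243), and the bow at about (328,222). The larger tongs' rods are at (386,137) and (418,123). The pink pair is at (520,195) and the ring at (118,159).

Run:
```python
from h import *
f=grab('wrist')
o=robot.get_obs();T=R.from_rotvec(o['orientation']).as_matrix();c=np.array(o['position']);print(o['t'])
def show(n,u,v,z):
    p=onz(f,u,v,z);print(n,p.round(4),'tool',(T.T@(p-c)*100).round(2))
q=np.array([onz(f,*p,.055) for p in [(289,179),(364,174),(367,239),(292,243)]])
m=cv2.minAreaRect((q[:,:2]*1000).astype(np.float32));print(q.mean(0).round(4),m,(T.T@(q.mean(0)-c)*100).round(2))
e=(q[1]-q[0]+q[2]-q[3]);print('yaw of y',np.degrees(np.arctan2(e[1],e[0])),'tool y',np.degrees(np.arctan2(T[1,1],T[0,1])))
show('bow',328,219,.147);show('bowfront',328,229,.147)
show('big tipA',386,137,0);show('big tipB',418,123,0)
for z in (.12,.16,.2): show('bow left leg',423,277,z);show('bow right',470,260,z);show('bow end',455,290,z)
show('ring',118,159,.026)
im=f['pixels'][150:330,270:510];cv2.imwrite('pics/w1c.png',cv2.resize(cv2.cvtColor(im,cv2.COLOR_RGB2BGR),None,fx=3.3,fy=3.3,interpolation=cv2.INTER_CUBIC))
```

```text
2.25
[0.4618 0.2127 0.055 ] ((461.7314147949219, 212.45887756347656), (62.98540496826172, 73.23684692382812), 31.25862693786621) [ 0.13  0.29 22.97]
yaw of y 121.58858563270627 tool y 118.27023510797322
bow [0.4551 0.208  0.147 ] tool [ 0.94  0.2  13.77]
bowfront [0.4618 0.2116 0.147 ] tool [ 0.18  0.2  13.77]
big tipA [0.373  0.2349 0.    ] tool [ 6.9   6.45 28.47]
big tipB [0.3444 0.2573 0.    ] tool [ 8.36  9.78 28.47]
bow left leg [0.4654 0.3044 0.12  ] tool [-4.53  8.2  16.47]
bow right [0.4341 0.3317 0.12  ] tool [-3.06 12.09 16.48]
bow end [0.4625 0.3348 0.12  ] tool [-5.72 11.02 16.48]
bow left leg [0.4582 0.2892 0.16  ] tool [-3.18  7.21 12.47]
bow right [0.4306 0.3133 0.16  ] tool [-1.88 10.63 12.47]
bow end [0.4556 0.316  0.16  ] tool [-4.22  9.69 12.47]
bow left leg [0.4509 0.274  0.2   ] tool [-1.82  6.21  8.47]
bow right [0.4271 0.2948 0.2   ] tool [-0.7   9.17  8.47]
bow end [0.4487 0.2972 0.2   ] tool [-2.72  8.36  8.47]
ring [0.5204 0.0013 0.026 ] tool [  4.98 -21.11  25.85]
```

View pics/w1c.png

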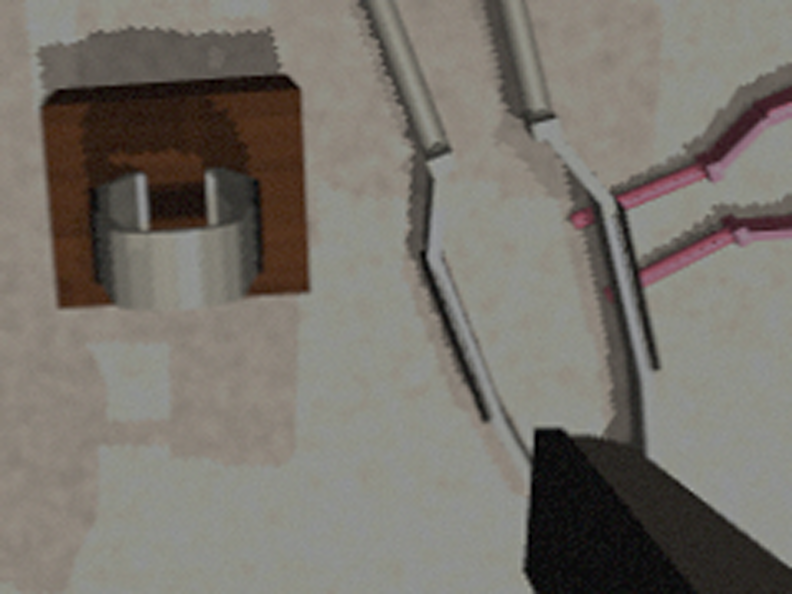

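The wide tongs now look toppled, with their shadow hugging them. I'll check that with the side camera and redo the stand numbers from the crop's finer pixels.

Run:
```python
from h import *
f=grab('wrist')
o=robot.get_obs();T=R.from_rotvec(o['orientation']).as_matrix();c=np.array(o['position'])
L=lambda p:(T.T@(p-c)*100).round(2)
q=np.array([onz(f,270+a/3.3,150+b/3.3,.055) for a,b in [(42,105),(298,92),(310,292),(58,306)]])
e=(q[1]-q[0]+q[2]-q[3]);print(L(q.mean(0)),np.degrees(np.arctan2(e[1],e[0])))
print('bow+x edge',L(onz(f,270+177/3.3,150+230/3.3,.147)),'pads',L(onz(f,270+95/3.3,219,.118)),L(onz(f,270+261/3.3,219,.118)))
s=grab('side');print([(round(b['p'],2),np.round(b['rect']).astype(int).tolist()) for b in optics.boxes_of('side','tongs')])
im=cv2.cvtColor(s['pixels'][120:300,60:360],cv2.COLOR_RGB2BGR);cv2.imwrite('pics/s2.png',cv2.resize(im,None,fx=2,fy=2))
```

```text
[-0.   -0.03 22.96] 121.36926220772209
bow+x edge [ 0.89 -0.03 13.76] pads [ 0.4  -2.04 16.66] [ 0.39  2.03 16.66]
[(0.7, [223, 180, 26, 53]), (0.64, [166, 204, 58, 53]), (0.57, [122, 211, 74, 22])]
```

View pics/s2.png

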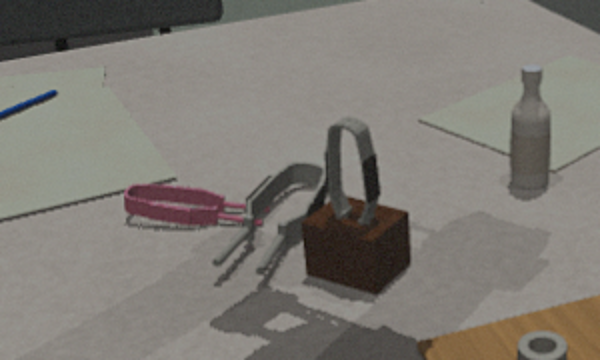

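The side crop shows both look-alikes lying flat beside the stand, with the small tongs upright at crop (350,175). They are centred under the tool to within about 0.5 mm and need a −0.055 rad twist. Descending.

```bash
python3 -m handwheel '[{"dz":3,"twist":-0.055},{"dz":7,"twist":-0.055},{"dz":11,"twist":-0.055},{"dz":14,"twist":-0.055},{"dz":17,"twist":-0.055},{"dz":19,"twist":-0.055},{"dz":20.6,"twist":-0.055},{"dz":20.6,"twist":-0.055},{"dz":20.6,"twist":-0.055}]' -1
python3 - <<'E'
from h import *
o=robot.get_obs();print(o['t'],o['wrist_force']);f=grab('wrist');save(f,'w2.png')
E
```

```text
2.4 [-0.08944837  0.09835938 -1.10240655]invalid input
```

View pics/w2.png

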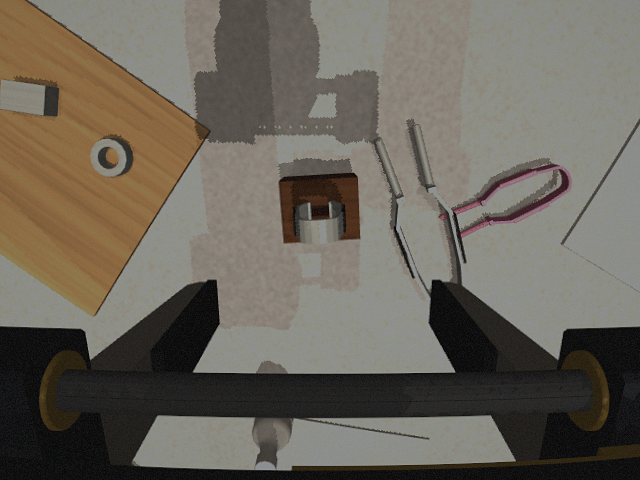

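The move was refused, so rows seem to need all four keys. The arm has settled a few pixels since, so I re-measure in this picture: stand corners (279,178), (357,174), (360,238), (284,243).

Run:
```python
from h import *
o=robot.get_obs();f=grab('wrist');print(o['t'],o['position'],o['joint_vel'].round(3) if hasattr(o['joint_vel'],'round') else o['joint_vel'])
T=R.from_rotvec(o['orientation']).as_matrix();c=np.array(o['position'])
L=lambda p:(T.T@(p-c)*100).round(2)
q=np.array([onz(f,*p,.055) for p in [(279,178),(357,174),(360,238),(284,243)]])
e=(q[1]-q[0]+q[2]-q[3]);print(L(q.mean(0)),q.mean(0),np.degrees(np.arctan2(e[1],e[0])),'tool y',np.degrees(np.arctan2(T[1,1],T[0,1])))
im=f['pixels'].astype(int); b=im[185:240,275:365].sum(2); 
for v in (215,222,230): print(v,[u for u in range(280,360) if im[v,u].min()>110])
```

```text
2.45 [0.4639635  0.21142936 0.28454736] [0.002 0.    0.007 0.001 0.002 0.001 0.001]
[ 0.18 -0.3  22.95] [0.46371616 0.20802445 0.055     ] 121.83611238144901 tool y 118.4283652462222
215 [280, 309, 310, 330, 331]
222 [280, 281, 305, 306, 307, 308, 309, 310, 311, 312, 313, 314, 315, 316, 317, 318, 319, 320, 321, 322, 323, 324, 325, 326, 327, 328, 329, 330, 331]
230 [280, 281, 307, 308, 310, 311, 312, 313, 314, 315, 316, 317, 318, 319, 320, 321, 322, 323, 324, 325, 326, 327, 328, 329, 330, 331, 332]
```

```bash
python3 -m handwheel '[{"dx":0.1,"dy":-0.3,"dz":3,"twist":-0.058},{"dx":0.1,"dy":-0.3,"dz":7,"twist":-0.058},{"dx":0.1,"dy":-0.3,"dz":11,"twist":-0.058},{"dx":0.1,"dy":-0.3,"dz":14,"twist":-0.058},{"dx":0.1,"dy":-0.3,"dz":17,"twist":-0.058},{"dx":0.1,"dy":-0.3,"dz":19,"twist":-0.058},{"dx":0.1,"dy":-0.3,"dz":20.5,"twist":-0.058},{"dx":0.1,"dy":-0.3,"dz":20.5,"twist":-0.058},{"dx":0.1,"dy":-0.3,"dz":20.5,"twist":-0.058},{"dx":0.1,"dy":-0.3,"dz":20.5,"twist":-0.058}]' -1
python3 - <<'E'
from h import *
o=robot.get_obs();print(o['t'],o['wrist_force']);f=grab('wrist');save(f,'w3.png')
E
```

```text
t: 3.5
position: [0.4658, 0.2074, 0.0805]
orientation: [-0.855, 3.021, 0.001]
wrist_force: [0.5, 0.1, 0.1]
grip_width: 0.0918
grip_force: 0.0
3.5 [0.54905326 0.0675265  0.08835633]
```

View pics/w3.png

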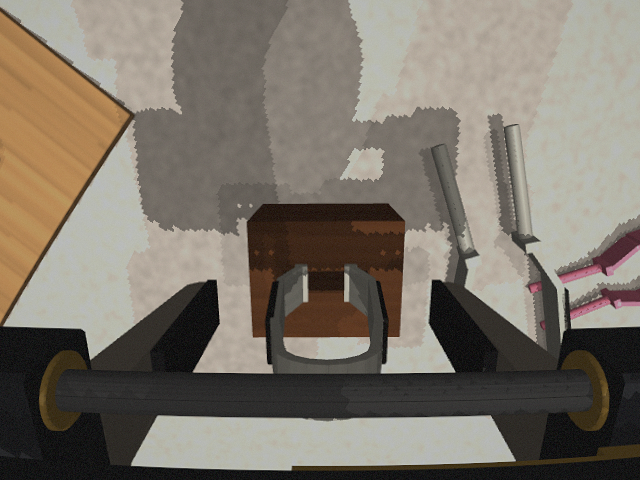

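The tongs sit centred between the open fingers, pads at (271,320) and (383,320), with the stand's edges square to the picture. Closing softly.

```bash
python3 -m handwheel '[{"dx":0,"dy":0,"dz":0,"twist":0},{"dx":0,"dy":0,"dz":0,"twist":0},{"dx":0,"dy":0,"dz":0,"twist":0},{"dx":0,"dy":0,"dz":0,"twist":0},{"dx":0,"dy":0,"dz":0,"twist":0},{"dx":0,"dy":0,"dz":0,"twist":0},{"dx":0,"dy":0,"dz":0,"twist":0},{"dx":0,"dy":0,"dz":0,"twist":0},{"dx":0,"dy":0,"dz":0,"twist":0},{"dx":0,"dy":0,"dz":0,"twist":0}]' 1 5
```

```text
t: 4.55
position: [0.4653, 0.2067, 0.0796]
orientation: [0.855, -3.023, -0.0]
wrist_force: [0.2, -0.1, -0.2]
grip_width: 0.0456
grip_force: 5.0
```

```bash
python3 -m handwheel '[{"dx":0,"dy":0,"dz":-0.5,"twist":0},{"dx":0,"dy":0,"dz":-1.5,"twist":0},{"dx":0,"dy":0,"dz":-3,"twist":0},{"dx":0,"dy":0,"dz":-5,"twist":0},{"dx":0,"dy":0,"dz":-7,"twist":0},{"dx":0,"dy":0,"dz":-9,"twist":0},{"dx":0,"dy":0,"dz":-10,"twist":0},{"dx":0,"dy":0,"dz":-10,"twist":0},{"dx":0,"dy":0,"dz":-10,"twist":0},{"dx":0,"dy":0,"dz":-10,"twist":0}]' 1 5
python3 - <<'E'
from h import *
o=robot.get_obs();f=grab('wrist');save(f,'w4.png')
T=R.from_rotvec(o['orientation']).as_matrix();c=np.array(o['position']);print(c,T.round(3).tolist())
b=optics.boxes_of('wrist','ring');print([(x['p'],x['rect']) for x in b][:3])
print('tips expected px',[proj(f,c+T@np.array([0,y,.069])).round(1) for y in (-.014,.014)])
s=grab('scene');save(s,'sc2.png');print([(x['p'],x['rect']) for x in optics.boxes_of('scene','ring')][:3])
E
```

```text
t: 5.55
position: [0.4646, 0.2063, 0.1786]
orientation: [0.854, -3.021, 0.001]
wrist_force: [0.1, -0.8, -0.9]
grip_width: 0.0458
grip_force: 5.0
[0.46460399 0.2063382  0.17863967] [[-0.852, -0.524, -0.002], [-0.524, 0.852, -0.001], [0.002, 0.0, -1.0]]
[(0.85, [29.7, 127.0, 55.3, 49.4]), (0.75, [273.8, 184.4, 106.8, 98.9])]
tips expected px [array([299.1, 256.6]), array([346.7, 256.6])]
[(0.54, [370.5, 157.7, 11.2, 26.7])]
```

View pics/w4.png

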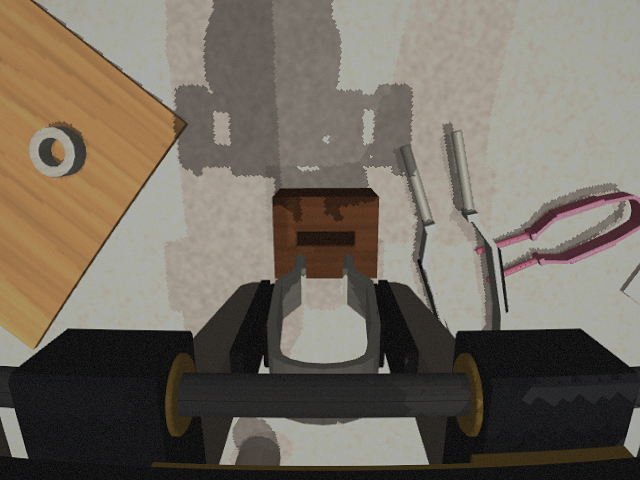

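The tongs are lifted with the tips at about (302,260) and (348,260), where I expected them. The ring is at about (55,151) on the board. Moving over it.

```bash
python3 -m handwheel '[{"dx":0.4,"dy":-1.3,"dz":0,"twist":0},{"dx":1.2,"dy":-3.8,"dz":0,"twist":0},{"dx":2.2,"dy":-7,"dz":0,"twist":0},{"dx":3.3,"dy":-10.3,"dz":0.5,"twist":0},{"dx":4.4,"dy":-13.6,"dz":1,"twist":0},{"dx":5.4,"dy":-16.6,"dz":1.5,"twist":0},{"dx":6.1,"dy":-18.8,"dz":2,"twist":0},{"dx":6.4,"dy":-19.7,"dz":2,"twist":0},{"dx":6.4,"dy":-19.7,"dz":2,"twist":0},{"dx":6.4,"dy":-19.7,"dz":2,"twist":0}]' 1 5
python3 -m handwheel '[{"dx":0,"dy":0,"dz":0,"twist":0},{"dx":0,"dy":0,"dz":0,"twist":0}]' 1 5
python3 - <<'E'
from h import *
o=robot.get_obs();f=grab('wrist');save(f,'w5.png')
T=R.from_rotvec(o['orientation']).as_matrix();c=np.array(o['position']);print(c,T.round(3).tolist())
print([(x['p'],x['rect']) for x in optics.boxes_of('wrist','ring')][:3])
print('tips expected px',[proj(f,c+T@np.array([0,y,.069])).round(1) for y in (-.014,.014)])
im=cv2.cvtColor(f['pixels'][120:320,220:440],cv2.COLOR_RGB2BGR);cv2.imwrite('pics/w5c.png',cv2.convertScaleAbs(cv2.resize(im,None,fx=3,fy=3,interpolation=cv2.INTER_CUBIC),alpha=1.3))
E
```

```text
t: 6.75
position: [0.5138, 0.0063, 0.1597]
orientation: [-0.856, 3.023, 0.001]
wrist_force: [-0.5, 0.2, -0.6]
grip_width: 0.0461
grip_force: 5.0
t: 6.95
position: [0.5139, 0.0067, 0.1598]
orientation: [-0.858, 3.022, 0.001]
wrist_force: [1.0, 0.4, -0.6]
grip_width: 0.0464
grip_force: 5.0
[0.51386188 0.00665075 0.15977472] [[-0.851, -0.525, 0.0], [-0.525, 0.851, 0.0], [-0.0, 0.0, -1.0]]
[(0.58, [275.8, 208.0, 50.1, 48.5])]
tips expected px [array([299.1, 256.6]), array([346.7, 256.6])]
```

View pics/w5c.png

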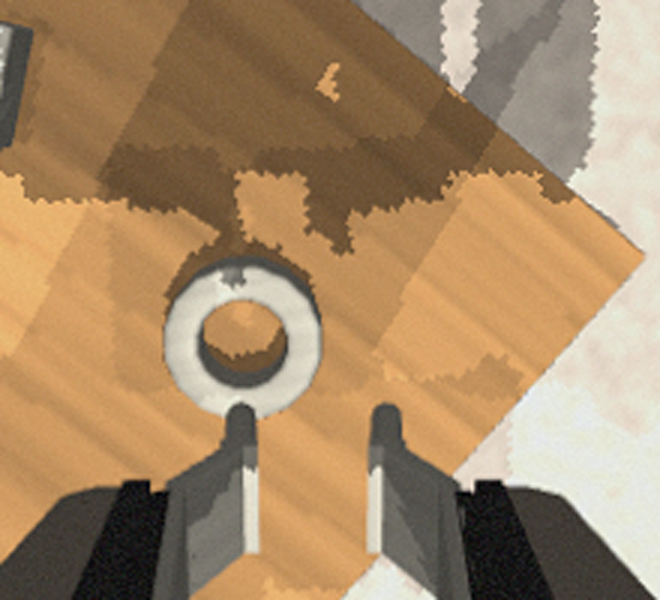

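The close crop shows the ring's top face centred at crop (243,338), full picture (301,232.7). The tips are at full picture (300.7,258) and (348.7,258).

Run:
```python
from h import *
o=robot.get_obs();f=grab('wrist');T=R.from_rotvec(o['orientation']).as_matrix();c=np.array(o['position'])
L=lambda p:(T.T@(p-c)*100).round(2)
print(L(onz(f,301,232.7,.026)),onz(f,301,232.7,.026),'tips',L(onz(f,300.7,258.8,c[2]-.069)),L(onz(f,348.7,258.8,c[2]-.069)))
print(L(onz(f,220+165/3,232.7,.026)),L(onz(f,220+322/3,232.7,.026)),o['position'])
```

```text
[-1.000e-02 -1.620e+00  1.337e+01] [ 0.52255508 -0.00745069  0.026     ] tips [-0.14 -1.31  6.9 ] [-0.14  1.52  6.9 ]
[-1.000e-02 -3.540e+00  1.337e+01] [-1.000e-02  3.200e-01  1.337e+01] [0.51388943 0.00623831 0.15974443]
```

```bash
python3 -m handwheel '[{"dx":0.1,"dy":-0.17,"dz":1,"twist":0},{"dx":0.1,"dy":-0.17,"dz":2.5,"twist":0},{"dx":0.1,"dy":-0.17,"dz":4,"twist":0},{"dx":0.1,"dy":-0.17,"dz":5,"twist":0},{"dx":0.1,"dy":-0.17,"dz":5.5,"twist":0},{"dx":0.1,"dy":-0.17,"dz":5.5,"twist":0},{"dx":0.1,"dy":-0.17,"dz":5.5,"twist":0},{"dx":0.1,"dy":-0.17,"dz":5.5,"twist":0}]' 1 5
python3 - <<'E'
from h import *
o=robot.get_obs();f=grab('wrist');T=R.from_rotvec(o['orientation']).as_matrix();c=np.array(o['position'])
L=lambda p:(T.T@(p-c)*100).round(2)
b=optics.boxes_of('wrist','ring');print(c,[(x['p'],x['rect']) for x in b][:2])
print('ring predicted px',proj(f,[.52256,-.00745,.026]),[proj(f,[.52256+.02*np.cos(a),-.00745+.02*np.sin(a),.026]).round() for a in np.arange(4)*np.pi/2])
# ring top face: bright, unsaturated pixels
im=f['pixels'];h=cv2.cvtColor(im,cv2.COLOR_RGB2HSV);m=((h[...,1]<40)&(h[...,2]>120)).astype(np.uint8)[180:300,240:400]
n,l,st,ce=cv2.connectedComponentsWithStats(m);print([(s.tolist(),(c2+[240,180]).round(1).tolist()) for s,c2 in zip(st[1:],ce[1:]) if s[4]>100])
E
```

```text
t: 7.9
position: [0.5145, 0.0034, 0.1052]
orientation: [-0.854, 3.022, -0.0]
wrist_force: [-0.1, 0.6, -0.2]
grip_width: 0.0459
grip_force: 5.0
[0.51445419 0.00336225 0.10515474] [(0.67, [270.0, 221.6, 60.2, 63.1])]
ring predicted px [300.98773232 253.85217816] [array([285., 280.]), array([329., 270.]), array([318., 227.]), array([273., 237.])]
[([61, 46, 31, 74, 997], [316.3, 258.2]), ([30, 55, 20, 42, 521], [278.6, 255.5]), ([103, 94, 5, 26, 117], [345.0, 286.9])]
```

Prediction and detection agree within 1 px: ring centre at u≈300–301. The inner tip is over the bore. Going down the last 25 mm slowly.

```bash
python3 -m handwheel '[{"dx":0,"dy":0.05,"dz":0.5,"twist":0},{"dx":0,"dy":0.05,"dz":1,"twist":0},{"dx":0,"dy":0.05,"dz":1.5,"twist":0},{"dx":0,"dy":0.05,"dz":2,"twist":0},{"dx":0,"dy":0.05,"dz":2.3,"twist":0},{"dx":0,"dy":0.05,"dz":2.5,"twist":0},{"dx":0,"dy":0.05,"dz":2.5,"twist":0},{"dx":0,"dy":0.05,"dz":2.5,"twist":0},{"dx":0,"dy":0.05,"dz":2.5,"twist":0}]' 1 5
```

```text
t: 8.9
position: [0.5139, 0.0038, 0.0798]
orientation: [-0.855, 3.023, -0.0]
wrist_force: [0.3, 0.1, -1.2]
grip_width: 0.0459
grip_force: 5.0
```

No contact on the way down. Squeezing.

```bash
python3 -m handwheel '[{"dx":0,"dy":0,"dz":0,"twist":0},{"dx":0,"dy":0,"dz":0,"twist":0},{"dx":0,"dy":0,"dz":0,"twist":0},{"dx":0,"dy":0,"dz":0,"twist":0},{"dx":0,"dy":0,"dz":0,"twist":0}]' 1 14
python3 -m handwheel '[{"dx":0,"dy":0,"dz":0,"twist":0},{"dx":0,"dy":0,"dz":0,"twist":0},{"dx":0,"dy":0,"dz":0,"twist":0},{"dx":0,"dy":0,"dz":0,"twist":0},{"dx":0,"dy":0,"dz":0,"twist":0},{"dx":0,"dy":0,"dz":0,"twist":0}]' 1 34
```

```text
t: 9.4
position: [0.5138, 0.0038, 0.0796]
orientation: [-0.855, 3.023, -0.0]
wrist_force: [0.6, -0.0, -0.7]
grip_width: 0.0398
grip_force: 14.0
t: 10.0
position: [0.5138, 0.0038, 0.0796]
orientation: [-0.855, 3.023, -0.0]
wrist_force: [-0.2, 0.1, -0.3]
grip_width: 0.0394
grip_force: 34.0
```

The width of 39.8 mm matches the tongs stopped on the 9 mm wall (44 − 4.2). Lifting gently, then checking.

```bash
python3 -m handwheel '[{"dx":0,"dy":0,"dz":-0.3,"twist":0},{"dx":0,"dy":0,"dz":-0.8,"twist":0},{"dx":0,"dy":0,"dz":-1.5,"twist":0},{"dx":0,"dy":0,"dz":-2.2,"twist":0},{"dx":0,"dy":0,"dz":-2.7,"twist":0},{"dx":0,"dy":0,"dz":-3,"twist":0},{"dx":0,"dy":0,"dz":-3,"twist":0},{"dx":0,"dy":0,"dz":-3,"twist":0}]' 1 34
python3 - <<'E'
from h import *
f=grab('wrist');b=optics.boxes_of('wrist','ring');print([(x['p'],x['rect']) for x in b][:2])
print('if left on board',proj(f,[.5225,-.0075,.026]),'if held',proj(f,[.5225,-.0075,.056]))
for n in ('scene','side'):
    f=grab(n);save(f,n+'3.png');print(n,[(x['p'],x['rect']) for x in optics.boxes_of(n,'ring')][:2],'board',proj(f,[.5225,-.0075,.017]),'held',proj(f,[.5225,-.0075,.047]))
E
```

```text
t: 10.8
position: [0.5136, 0.0038, 0.1096]
orientation: [0.855, -3.023, -0.0]
wrist_force: [0.3, -0.2, -1.8]
grip_width: 0.0394
grip_force: 34.0
[(0.65, [261.6, 230.1, 69.1, 64.2])]
if left on board [299.9559093  252.78575276] if held [297.03978607 267.14327806]
scene [(0.81, [294.0, 262.1, 19.6, 24.4])] board [305.58966342 280.23222107] held [305.04825182 272.82241768]
side [(0.6, [320.4, 269.7, 22.3, 22.7])] board [330.57538585 296.24383711] held [331.01719994 280.70518394]
```

Both fixed cameras put the ring where a held ring would be (side row 281, against 296 on the board). Lifting the rest of the way.

```bash
python3 -m handwheel '[{"dx":0,"dy":0,"dz":-0.7,"twist":0},{"dx":0,"dy":0,"dz":-2,"twist":0},{"dx":0,"dy":0,"dz":-3.5,"twist":0},{"dx":0,"dy":0,"dz":-5,"twist":0},{"dx":0,"dy":0,"dz":-6.5,"twist":0},{"dx":0,"dy":0,"dz":-7.7,"twist":0},{"dx":0,"dy":0,"dz":-8.6,"twist":0},{"dx":0,"dy":0,"dz":-9,"twist":0},{"dx":0,"dy":0,"dz":-9,"twist":0},{"dx":0,"dy":0,"dz":-9,"twist":0}]' 1 34
python3 -m handwheel '[{"dx":0,"dy":0,"dz":0,"twist":0},{"dx":0,"dy":0,"dz":0,"twist":0},{"dx":0,"dy":0,"dz":0,"twist":0},{"dx":0,"dy":0,"dz":0,"twist":0},{"dx":0,"dy":0,"dz":0,"twist":0}]' 1 34
python3 - <<'E'
from h import *
for n in ('scene','side'):
    f=grab(n);print(n,[(x['p'],x['rect']) for x in optics.boxes_of(n,'ring')][:2],'held',proj(f,[.5225,-.0075,.137]))
E
```

```text
t: 12.1
position: [0.5133, 0.0038, 0.1991]
orientation: [0.855, -3.022, -0.0]
wrist_force: [0.6, 0.1, -2.5]
grip_width: 0.0389
grip_force: 34.0
t: 12.6
position: [0.5136, 0.0038, 0.1995]
orientation: [0.855, -3.023, -0.0]
wrist_force: [0.7, -0.1, -2.4]
grip_width: 0.0394
grip_force: 34.0
scene [(0.72, [293.2, 236.9, 23.0, 25.2])] held [303.20788399 247.65496821]
side [(0.89, [321.4, 217.9, 24.9, 24.7])] held [332.44904528 230.2947044 ]
```

The ring is held at about 137 mm and still. Handing in.

```bash
python3 -c "
from rig import robot
print(robot.sign_off())"
```

```text
the job is handed in; nothing more can be done
None
```

The job is handed in: the small grey tongs are squeezed at 34 N and hold the ring still with its centre at about 137 mm (the detector finds it at that spot in both fixed cameras); no verdict came back.

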